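Nest the desk pots and stand the screwdriver in them

TASK

Pack up the desk set: stand the wide low dish on the round cork coaster, wholly on it, then the middle-sized cup upright inside the dish, then the slim tall tube upright inside the cup, and last take the screwdriver out of its wooden block and stand it blade down in the tube. Work in that order, set each piece down rather than dropping it, let go of everything, and leave the relay, the calculator and the book where they are.

Things in the scene. Friction and masses are not known exactly. Their poses are not given: they have to be found in the camera images.
- dish: Wide low round dish of dark, nearly black steel, straight-sided, open at the top: 70 mm outside diameter, 26 mm high, 65 mm inside. Origin: centre of its underside, z up its axis. Loose, about 0.1 kg, standing upright and empty on the desk at the start. Wall and floor are 2.5 mm thick.
- cup: Middle-sized round cup of dark, nearly black steel, straight-sided, open at the top: 50 mm outside diameter, 48 mm high, 45 mm inside. It fits into the dish with 7.5 mm to spare all round and its upper 24 mm then stands above the dish's rim. Origin: centre of its underside, z up its axis. Loose, about 0.1 kg, standing upright and empty on the desk at the start. Wall and floor are 2.5 mm thick.
- tube: Slim tall round pot of dark, nearly black steel, straight-sided, open at the top: 30 mm outside diameter, 70 mm high, 25 mm inside. It fits into the cup with 7.5 mm to spare all round and its upper 24 mm then stands above the cup's rim. Origin: centre of its underside, z up its axis. Loose, about 0.1 kg, standing upright and empty on the desk at the start. Wall and floor are 2.5 mm thick.
- screwdriver: Screwdriver standing blade down in the middle hole of the wooden block: steel blade 6 mm diameter and 74 mm long, above it a black round handle 18 mm in diameter and 60 mm long (134 mm overall). Origin: the tip of the blade; z runs from the tip up to the handle, so the handle spans z = 74 to 134 mm. Loose, about 0.05 kg. It lifts straight up out of the block; in the tube it stands on the tube's floor, leaning on the wall, its handle above the rim.
- coaster: Round cork coaster, 100 mm diameter, 4 mm thick, fixed to the desk. Origin: centre of its underside (its top is at z = 4 mm).
- stand: Wooden screwdriver block, 60 by 60 by 35 mm high, fixed to the desk, with a 10 mm hole in the middle of its top, 30 mm deep, that holds the screwdriver upright (its tip 5 mm above the desk). Four small dark dots are for looks only. Origin: centre of its underside.
- relay: Small relay: aluminium base 50 by 36 by 14 mm with a black body on it, 36 mm high in all, loose on the desk; leave it. Origin: centre of its underside.
- calculator: Black pocket calculator, 155 by 80 by 14 mm (long along its x), loose on the desk; leave it. Origin: centre of its underside.
- book: Thick red book, 245 by 175 by 20 mm (long along its x), loose on the desk; leave it. Origin: centre of its underside.
Things that resemble listed ones, but are neither listed nor needed, are in the scene too. There is more than one size of the coaster; the one meant has the size given above.

How it is judged (in metres and radians):
On the way, in this order (a step that is already met when the one before it is completed fails the run):
1. the dish stands on the coaster, wholly on it, let go (horizontal distance between dish and coaster below 0.015 m and z of dish in the frame of coaster between 0 and 0.007 m and angle between dish's own z axis and vertical below 0.1 rad and contact force between the fingers and dish below 0.05 N), for 0.2 s.
2. the cup stands inside the dish on the coaster, let go (horizontal distance between dish and coaster below 0.015 m and z of dish in the frame of coaster between 0 and 0.007 m and angle between each of dish, cup's own z axis and vertical below 0.1 rad and horizontal distance between cup and dish below 0.01 m and z of cup in the frame of dish between 0 and 0.0055 m and contact force between the fingers and cup below 0.05 N), for 0.2 s.
3. the tube stands inside the cup, let go (horizontal distance between dish and coaster below 0.015 m and z of dish in the frame of coaster between 0 and 0.007 m and angle between each of dish, cup, tube's own z axis and vertical below 0.1 rad and horizontal distance between cup and dish below 0.01 m and z of cup in the frame of dish between 0 and 0.0055 m and horizontal distance between tube and cup below 0.01 m and z of tube in the frame of cup between 0 and 0.0055 m and contact force between the fingers and tube below 0.05 N), for 0.2 s.
4. the screwdriver stands blade down in the tube, let go (horizontal distance between dish and coaster below 0.015 m and z of dish in the frame of coaster between 0 and 0.007 m and angle between each of dish, cup, tube's own z axis and vertical below 0.1 rad and horizontal distance between cup and dish below 0.01 m and z of cup in the frame of dish between 0 and 0.0055 m and horizontal distance between tube and cup below 0.01 m and z of tube in the frame of cup between 0 and 0.0055 m and horizontal distance between screwdriver and tube below 0.0125 m and z of screwdriver in the frame of tube between 0 and 0.012 m and angle between screwdriver's own z axis and vertical below 0.4 rad and contact force between the fingers and screwdriver below 0.05 N), for 0.2 s.
At the end, for the whole second after the job is handed in: Dish on the coaster (centres within 15 mm), cup on the dish's floor, tube on the cup's floor (within 10 mm, underside at most 5.5 mm above the outer pot's), upright within 0.1 rad; screwdriver tip at the bottom of the tube (at most 12 mm up), leaning under 0.4 rad; all let go, at rest (all of step 4 and contact force between the fingers and dish below 0.05 N and linear speed of each of dish, cup, tube, screwdriver below 0.02 m/s and contact force between the fingers and cup below 0.05 N and contact force between the fingers and tube below 0.05 N); the robot touches nothing.
It fails at once if the dish, cup or tube is dropped or thrown (over 0.6 m/s while the gripper does not touch it) ((linear speed of dish above 0.6 m/s and contact force between the fingers and dish below 0.001 N) or (linear speed of cup above 0.6 m/s and contact force between the fingers and cup below 0.001 N) or (linear speed of tube above 0.6 m/s and contact force between the fingers and tube below 0.001 N)).
It fails at once if the screwdriver is dropped or thrown (over 0.7 m/s while the gripper does not touch it) (linear speed of screwdriver above 0.7 m/s and contact force between the fingers and screwdriver below 0.001 N).
It fails at once if the relay, the calculator or the book is shifted by more than 25 mm (distance of any of relay, calculator, book from where it was at the start of the episode above 0.025 m).
It also fails if it takes over 114 s, if anything falls off the work surface, if the arm or the gripper's body presses on something with over 40 N, if the wrist force passes 120 N, or if a joint passes its speed limit or range.

ROBOT

A 6-joint arm with a two-finger parallel gripper is mounted at the origin on the work surface. World frame = base frame: x ahead of the robot, y to its left, z up, the work surface at z = 0. Lengths are in m, angles in degrees, forces in N, time in s.
With the tool pointing down it reaches from about 0.4 to 0.825 m from the base axis. Payload 7 kg.
Tool frame: the origin (TCP) lies midway between the tips of the shut fingers; the grasp point (between the pads) lies 19 mm behind it (ctrl.grip_point_offset is the distance from the TCP to the grasp point, in m); x points along the fingers, y is the direction in which the jaws open and shut, and the axes are right-handed (so a half turn about x gives the same grasp; the last joint's range is limited). The gripper opens to 88 mm and grips with 3 to 60 N. Pads are 19 mm wide; open, the fingers measure 130 mm over their backs; the gripper's body (78 mm by 193 mm) begins 47 mm behind the grasp point.
Start: joints at [84.116, 20.546, 0.682, 0, -70.136, -16.507], TCP at [0.257, 0.624, 0.227] pointing down, gripper open.
Joint ranges: [-176.03, 176.03], [-82.01, 121.73], [-58.28, 71.71], [-173.87, 95.51], [-174.79, -0.11], [-173.66, 173.66]. Speed limits (degrees/s): [136.94, 136.94, 172.46, 180, 180, 180].

INTERFACE

Orientations are given as [roll, pitch, yaw] about the fixed x, y, z axes, in that order (R = Rz(yaw) Ry(pitch) Rx(roll)).
In Python, from plant import ctrl gives the robot as it stands.
- The arm moves only by the tool drive_tool, never from a script. Its argument "plan" is a list of rows, each a list of 3 entries, a list of its own where there are three numbers: the shift along the tool's x, y, z in m, then the turn, a rotation vector about the tool's x, y, z in degrees, then the opening, from 0 (shut) to 1 (fully open). In form: [[[dx, dy, dz], [wx, wy, wz], grip], ...]. A call has 1 to 20 rows; each row is the pose to reach, as a shift and turn from the pose measured when the call began, along the tool's axes at that moment; what a row does not reach only later rows make up. A row lasts 1/12 s, in which the tool goes at most 41.7 mm and 7.16 degrees, less where a joint would pass 70% of its speed; a pose out of reach is approached as far as the arm can. A call with a gripper value outside its range is refused whole. The fingers move at their own pace and stop on an object; the grip force is fixed at half the most. Time passes only in rows, so rows that repeat a pose let the fingers close. It gives the time, the measured TCP pose, the force and the opening at its end, in the units of the state.
- ctrl.get_obs(): the state, without advancing time (a new reading comes with each control period).
- ctrl.snapshot(name): name is "side" or "top" or "wrist"; returns the picture (400x640x3 uint8, blue, green, red); there is no depth.
- ctrl.get_calibration(name): a dict with "fx", "fy", "cx", "cy" (pixels), "dist_coeffs" ([k1, k2, p1, p2, k3] as OpenCV has them; the pictures are not rectified), "R" (3x3) and "t" (3): a world point X has camera coordinates R X + t. Camera axes: x right, y down, z forward; pixel columns grow to the right and rows downward; lengths in m; the calibration is good to about 2 mm. A picture is of the moment at which its call begins: read the wrist's pose just before it. get_calibration takes no time and is no camera call; for the wrist camera it gives the pose at the moment of the call.
- ctrl.close_job(): hands the job in, once; it reports no verdict.
Trained networks look in the newest picture that a camera, given by its name, has taken for a name from the list of things; names that differ only in an ending like _2 or _b are one class to them, and where a whole thing is asked for, a point or a joint stands for the part that bears it (a point fixed in the world has none). Each returns a list of dicts, best first, with "confidence" (0 to 1); they miss things now and then, are a little off and sometimes report something else, mostly with a low value. They report only what shows in the picture. A call takes as long as a camera call. They do not tell look-alikes from the thing itself.
- ctrl.cut_out(camera, name): "pixels" (400x640 bool, what is visible of it) and "pixel" ([column, row] in pixels, amid what is visible of it).
- ctrl.landmark_of(camera, name): "pixel" ([column, row] in pixels: a listed point, or the origin of a listed thing).
The state is a dict: "clock": time; "joint_pos": joint angles; "qvel": joint speeds; "tau": joint torques, N m; "tool_pos": TCP position; "orientation": TCP orientation; "force": force on the tool from outside, world axes, zero at the start; "moment": the same for the moment, N m; "opening": finger opening in m.
Only numpy, scipy, OpenCV 4.12 (cv2) and the standard library are available. Lean on these libraries where they do the work, as an engineer would, in place of code of your own. Each camera call takes 0.05 s, during which the arm holds its last target. There are 200 camera calls.

## Working session

There is one attempt and no reset: what is moved stays moved. The work goes in short steps, Python scripts to look and compute and a tool call to move; the robot and the scene stay as the last step left them, time stands still between calls to the robot, and variables do not carry over. Pictures are saved under pics/ and viewed, about 12 in all and at most 16, crops included, and the job is handed in when it is done.

Besides the shell and the picture viewer there is one more tool, called after "Call:" as name(argument=value, ...) on one line, values as JSON. drive_tool: Moves the arm, as the interface text tells. Its arguments: {"type":"object","properties":{"plan":{"type":"array","items":{"type":"array"}}},"required":["plan"]}

```bash
mkdir -p pics; ls; cat > h.py <<'E'
import numpy as np, cv2
from scipy.spatial.transform import Rotation as Ro
from plant import ctrl
def cal(n):
    c=ctrl.get_calibration(n); K=np.array([[c['fx'],0,c['cx']],[0,c['fy'],c['cy']],[0,0,1.]])
    return K,np.array(c['dist_coeffs'],float),np.array(c['R']),np.array(c['t'])
def ray(n,px,z,C=None):
    K,d,R,t=C or cal(n); u=cv2.undistortPoints(np.array([[px]],float),K,d)[0,0]
    o=-R.T@t; v=R.T@np.array([u[0],u[1],1]); return o+v*(z-o[2])/v[2]
def proj(n,X,C=None):
    K,d,R,t=C or cal(n); return cv2.projectPoints(np.array(X,float).reshape(-1,3),cv2.Rodrigues(R)[0],t,K,d)[0][:,0]
def snap(n,name):
    im=ctrl.snapshot(n); cv2.imwrite(f'pics/{name}.png',im); return im
def pose():
    o=ctrl.get_obs(); return np.array(o['tool_pos']),Ro.from_euler('xyz',o['orientation'],degrees=True)
def totool(target,rpy=None):
    p,R=pose(); s=R.inv().apply(np.array(target)-p)
    w=(R.inv()*Ro.from_euler('xyz',rpy,degrees=True)).as_rotvec(degrees=True) if rpy is not None else None
    return s.round(4), w
E
python3 - <<'E'
from h import *
o=ctrl.get_obs(); print(o['clock'],o['tool_pos'],o['orientation'],o['opening'],ctrl.grip_point_offset)
for n in ['top','side']:
    snap(n,n+'0'); C=cal(n); print(n,-C[2].T@C[3])
    for k in ['dish','cup','tube','screwdriver','coaster','stand','relay','calculator','book']:
        for r in ctrl.cut_out(n,k)[:4]:
            m=r['pixels']; ys,xs=np.where(m); print(k,round(r['confidence'],2),np.round(r['pixel']),m.sum(),xs.min(),xs.max(),ys.min(),ys.max(),ray(n,r['pixel'],0.0,C).round(3)[:2])
E
```

```text
pics
0.0 [0.25695991 0.62364459 0.22562734] [  95.53580902   89.90495014 -106.86045142] 0.087325209105594 0.0188
top [0.38149299 0.02774784 1.22912196]
dish 0.56 [231. 229.] 517 217 243 221 244 [0.467 0.26 ]
dish 0.19 [373. 172.] 281 364 381 161 180 [ 0.641 -0.148]
cup 0.81 [370. 171.] 277 363 381 161 180 [ 0.645 -0.14 ]
screwdriver 0.62 [324. 242.] 32 323 328 237 243 [ 0.435 -0.008]
coaster 0.85 [405. 238.] 902 388 423 221 253 [ 0.449 -0.239]
coaster 0.66 [407. 298.] 2049 382 431 272 322 [ 0.281 -0.244]
stand 0.7 [322. 241.] 451 311 338 228 255 [ 0.439 -0.001]
relay 0.62 [315. 134.] 238 305 323 123 142 [0.751 0.023]
calculator 0.85 [474. 198.] 1520 455 495 170 225 [ 0.571 -0.447]
calculator 0.6 [406. 238.] 918 389 423 220 253 [ 0.451 -0.244]
book 0.79 [153. 191.] 5259 114 194 146 238 [0.573 0.492]
side [ 0.0440637  -0.64822086  0.50343701]
dish 0.58 [254. 178.] 375 244 267 170 187 [0.468 0.292]
cup 0.93 [397. 217.] 534 387 409 203 229 [ 0.664 -0.117]
tube 0.63 [342. 172.] 255 332 342 161 186 [0.715 0.172]
screwdriver 0.6 [295. 223.] 597 285 312 207 233 [0.439 0.012]
screwdriver 0.56 [298. 189.] 254 292 301 173 213 [0.542 0.159]
coaster 0.76 [296. 318.] 3871 256 335 285 346 [ 0.277 -0.249]
coaster 0.65 [366. 275.] 1318 345 393 260 293 [ 0.455 -0.235]
stand 0.68 [297. 220.] 650 285 311 207 233 [0.449 0.018]
relay 0.63 [382. 182.] 245 375 393 173 189 [0.77  0.049]
calculator 0.89 [493. 314.] 3151 455 527 277 350 [ 0.571 -0.447]
book 0.63 [256. 150.] 1689 217 295 133 165 [0.58 0.5 ]
```

```bash
python3 - <<'E'
import cv2
a=cv2.imread('pics/top0.png')[100:350,90:520]; b=cv2.imread('pics/side0.png')[120:360,180:560]
a=cv2.resize(a,(800,465),interpolation=cv2.INTER_CUBIC);b=cv2.resize(b,(800,505),interpolation=cv2.INTER_CUBIC)
cv2.imwrite('pics/top0c.png',a);cv2.imwrite('pics/side0c.png',b)
E
```

```text
(no output)
```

View pics/top0c.png

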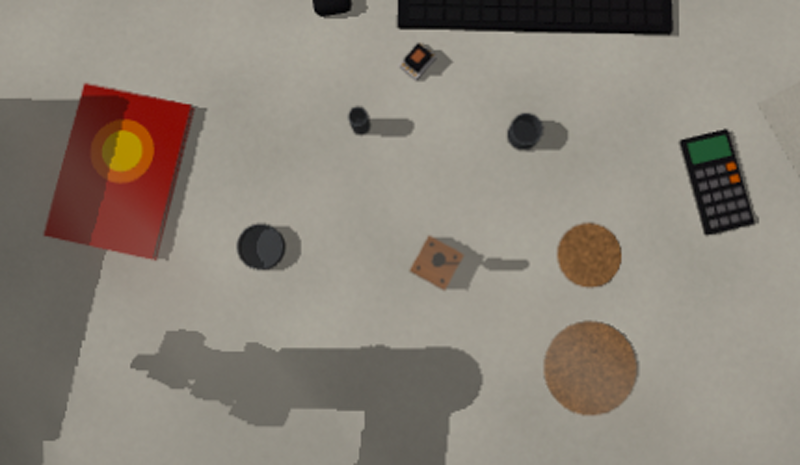

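View pics/side0c.png

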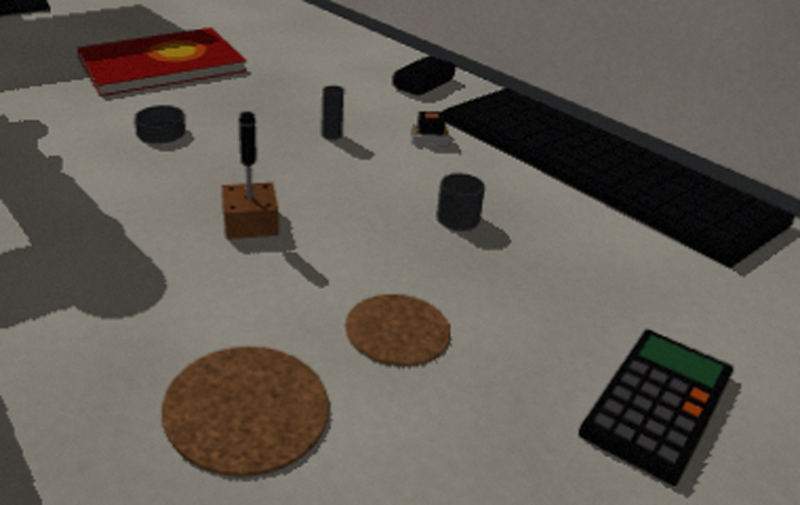

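Top view: dish is left at about (231,229), tube at (282,164), cup at (372,170), block with screwdriver at (325,241). The small coaster at (405,238) is about 100 mm across, and the larger decoy is at (407,298). The side view agrees. Next I fit the known cylinder shapes to both views.

```bash
cat >> h.py <<'E'
a=np.linspace(0,2*np.pi,60)
def cyl(x,y,z0,z1,r):
    return np.array([[x+r*np.cos(t),y+r*np.sin(t),z] for z in (z0,z1) for t in a])
def sil(n,P,C,shape=(400,640)):
    S=4; q=proj(n,P,C)
    m=np.zeros((shape[0]*S,shape[1]*S),np.uint8); cv2.fillConvexPoly(m,cv2.convexHull(((q+.5)*S).astype(np.int32)),1)
    return cv2.resize(m,(shape[1],shape[0]),interpolation=cv2.INTER_AREA if 0 else cv2.INTER_NEAREST).astype(bool)
def fit(n,mask,z0,z1,r,xy,C=None):
    from scipy.optimize import minimize
    C=C or cal(n); ys,xs=np.where(mask); 
    def hullstats(q):
        h=cv2.convexHull(q.astype(np.float32)); M=cv2.moments(h); return np.array([M['m10']/M['m00'],M['m01']/M['m00']]),M['m00']
    tgt=np.array([xs.mean(),ys.mean()])
    f=lambda p: np.sum((hullstats(proj(n,cyl(p[0],p[1],z0,z1,r),C))[0]-tgt)**2)
    s=minimize(f,xy,method='Nelder-Mead',options=dict(xatol=1e-5,fatol=1e-6,initial_simplex=[xy,[xy[0]+.02,xy[1]],[xy[0],xy[1]+.02]]))
    return s.x.round(4), round(float(hullstats(proj(n,cyl(*s.x,z0,z1,r),C))[1])), int(mask.sum())
E
python3 - <<'E'
from h import *
for n in ['top','side']:
    ctrl.snapshot(n); C=cal(n); im=cv2.imread(f'pics/{n}0.png')
    for k,h,r,xy in [('dish',.026,.035,(.467,.26)),('cup',.048,.025,(.65,-.13)),('tube',.07,.015,(.66,.12)),('coaster',.004,.05,(.45,-.24)),('stand',.035,.034,(.44,0))]:
        q=proj(n,[[*xy,h/2]],C)[0]
        for rr in ctrl.cut_out(n,k)[:4]:
            if np.hypot(*(np.array(rr['pixel'])-q))<25: print(n,k,round(rr['confidence'],2),*fit(n,rr['pixels'],0,h,r,xy,C))
    # dark-threshold for steel pots
    g=im.max(2)
    k,l,st,cen=cv2.connectedComponentsWithStats((g<70).astype(np.uint8))
    for i in range(1,k):
        if 100<st[i][4]<1000: print(n,st[i],cen[i].round(1))
o=ctrl.get_obs(); print(o['clock'],o['joint_pos'])
C=cal('wrist'); print(-C[2].T@C[3],C[2][2])
snap('wrist','w0')
E
```

```text
top dish 0.66 [0.4574 0.2581] 524 512
top cup 0.59 [ 0.6397 -0.1429] 307 325
top tube 0.48 [0.649  0.1102] 147 106
top coaster 0.85 [ 0.4538 -0.2424] 956 918
top stand 0.55 [ 0.4354 -0.0058] 478 417
top stand 0.51 [ 0.4406 -0.0117] 479 32
top [255  73  24  36 683] [266.6  90.6]
top [308 124  14  15 101] [314.6 131.2]
top [278 158  11  14 124] [283.  164.6]
top [363 161  19  20 271] [371.9 170.4]
top [456 170  40  56 994] [475.3 200.8]
top [218 221  26  24 484] [230.1 232.4]
top [627 352  13  48 183] [631.9 373.4]
side dish 0.56 [0.4587 0.2657] 380 380
side cup 0.73 [ 0.6422 -0.1376] 527 524
side tube 0.68 [0.6499 0.1131] 261 193
side coaster 0.61 [ 0.4542 -0.2414] 1381 1389
side stand 0.98 [ 0.4397 -0.0022] 675 607
side [226 149  72  18 281] [262.6 158.4]
side [333 161  24  34 310] [339.6 176.8]
side [244 170  28  21 437] [256.9 180. ]
side [287 173  39  77 796] [301.8 218.6]
side [388 203  34  35 710] [401.8 220.2]
side [264 315  73  33 241] [306.4 338.3]
1.6 [ 8.41160653e+01  2.05448352e+01  6.83142283e-01  1.93876247e-03
 -7.01349514e+01 -1.65053838e+01]
[0.33121126 0.59301676 0.38372556] [-0.27370408  0.11196239 -0.95527509]
```

```bash
python3 - <<'E'
from h import *
print(totool([.458,.260,.12],[0,90,0])); p,R=pose(); print(R.as_matrix().round(3))
E
```

```text
(array([ 0.1066,  0.2601, -0.3244]), array([ 1.57608249e+02, -2.21259962e-03, -1.30449259e-04]))
[[-0.    -0.381 -0.925]
 [-0.    -0.925  0.381]
 [-1.     0.    -0.   ]]
```

Call:
drive_tool(plan=[[[0.05,0.26,-0.324],[0,0,0],1],[[0.05,0.26,-0.324],[0,0,0],1],[[0.05,0.26,-0.324],[0,0,0],1],[[0.05,0.26,-0.324],[0,0,0],1],[[0.05,0.26,-0.324],[0,0,0],1],[[0.05,0.26,-0.324],[0,0,0],1],[[0.107,0.26,-0.324],[0,0,0],1],[[0.107,0.26,-0.324],[0,0,0],1],[[0.107,0.26,-0.324],[0,0,0],1],[[0.107,0.26,-0.324],[0,0,0],1],[[0.107,0.26,-0.324],[0,0,0],1],[[0.107,0.26,-0.324],[0,0,0],1],[[0.107,0.26,-0.324],[0,0,0],1],[[0.107,0.26,-0.324],[0,0,0],1],[[0.107,0.26,-0.324],[0,0,0],1],[[0.107,0.26,-0.324],[0,0,0],1]])

```text
clock: 2.98
tool_pos: [0.4576, 0.2615, 0.1202]
orientation: [-108.9, 89.9, 48.8]
force: [-0.6, -0.3, 0.5]
opening: 0.088
```

```bash
cat >> h.py <<'E'
def wfit(k,z0,h,r,xy,name):
    """wrist look: fit known cylinder to network mask, draw"""
    C=cal('wrist'); im=snap('wrist',name); out=None
    q0=proj('wrist',[[*xy,z0+h/2]],C)[0]; print('expect',q0.round())
    for rr in ctrl.cut_out('wrist',k)[:3]:
        res=fit('wrist',rr['pixels'],z0,z0+h,r,xy,C); print(k,round(rr['confidence'],2),np.round(rr['pixel']),*res)
        if out is None and np.hypot(*(res[0]-xy))<.03: out=res[0]
    if out is not None:
        for p in proj('wrist',cyl(*out,z0,z0+h,r),C): cv2.circle(im,tuple(int(v) for v in p),1,(0,255,0),-1)
        cv2.imwrite(f'pics/{name}o.png',im)
    return out
E
python3 - <<'E'
from h import *
o=ctrl.get_obs(); print(o['clock'],o['tool_pos'],o['orientation'],np.round(o['joint_pos'],1))
print(wfit('dish',0,.026,.035,(.458,.26),'w1'))
E
```

```text
2.9833 [0.45759178 0.26147797 0.12017364] [-108.86885586   89.92804859   48.82157407] [ 51.1  12.2 -26.3   0.  -51.4  16.6]
expect [313. 201.]
dish 0.94 [312. 199.] [0.4584 0.2592] 5801 5668
[0.4584 0.2592]
```

View pics/w1o.png

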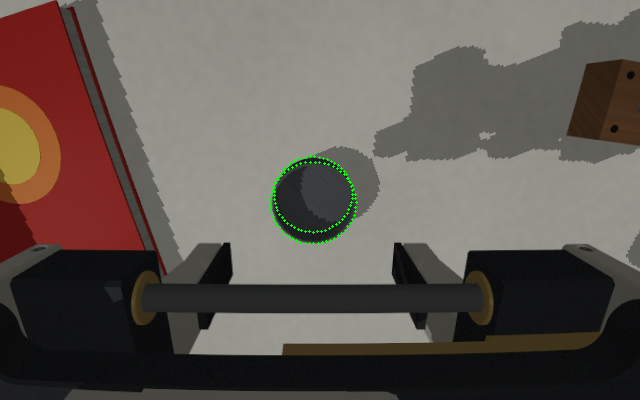

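The wrist view shows the dish at (313,200), between the fingers, and the fitted outline matches. I'll descend and grip.

```bash
python3 - <<'E'
from h import *
print(totool([.4584,.2594,.007]))
E
```

```text
(array([ 0.113 ,  0.0014, -0.0015]), None)
```

Call:
drive_tool(plan=[[[0.04,0.0015,-0.0015],[0,0,0],1],[[0.07,0.0015,-0.0015],[0,0,0],1],[[0.09,0.0015,-0.0015],[0,0,0],1],[[0.105,0.0015,-0.0015],[0,0,0],1],[[0.113,0.0015,-0.0015],[0,0,0],1],[[0.113,0.0015,-0.0015],[0,0,0],1],[[0.113,0.0015,-0.0015],[0,0,0],0.7],[[0.113,0.0015,-0.0015],[0,0,0],0.7],[[0.113,0.0015,-0.0015],[0,0,0],0.7],[[0.113,0.0015,-0.0015],[0,0,0],0.7],[[0.113,0.0015,-0.0015],[0,0,0],0.7],[[0.113,0.0015,-0.0015],[0,0,0],0.7]])

```text
clock: 4.08
tool_pos: [0.4589, 0.26, 0.0081]
orientation: [-109.7, 89.8, 48.0]
force: [-1.9, 0.7, 7.5]
opening: 0.0701
```

```bash
python3 - <<'E'
from h import *
print(totool([.454,-.242,.20]))
E
```

```text
(array([-0.193 ,  0.4658, -0.1861]), None)
```

Call:
drive_tool(plan=[[[-0.01,0,0],[0,0,0],0.7],[[-0.03,0,0],[0,0,0],0.7],[[-0.06,0,0],[0,0,0],0.7],[[-0.1,0,0],[0,0,0],0.7],[[-0.14,0,0],[0,0,0],0.7],[[-0.17,0.01,-0.004],[0,0,0],0.7],[[-0.193,0.04,-0.016],[0,0,0],0.7],[[-0.193,0.075,-0.03],[0,0,0],0.7],[[-0.193,0.11,-0.044],[0,0,0],0.7],[[-0.193,0.145,-0.058],[0,0,0],0.7],[[-0.193,0.18,-0.072],[0,0,0],0.7],[[-0.193,0.215,-0.086],[0,0,0],0.7],[[-0.193,0.25,-0.1],[0,0,0],0.7],[[-0.193,0.285,-0.114],[0,0,0],0.7],[[-0.193,0.32,-0.128],[0,0,0],0.7],[[-0.193,0.355,-0.142],[0,0,0],0.7],[[-0.193,0.39,-0.156],[0,0,0],0.7],[[-0.193,0.425,-0.17],[0,0,0],0.7],[[-0.193,0.45,-0.18],[0,0,0],0.7],[[-0.193,0.466,-0.186],[0,0,0],0.7]])

```text
clock: 5.75
tool_pos: [0.453, -0.2448, 0.2006]
orientation: [-114.1, 89.8, 43.5]
force: [0.0, 0.6, -1.1]
opening: 0.0699
```

```bash
python3 - <<'E'
from h import *
o=ctrl.get_obs(); print(o['clock'],o['tool_pos'],o['orientation'],np.round(o['joint_pos'],1),o['opening'])
print(wfit('coaster',0,.004,.05,(.454,-.242),'w2'))
print(totool([.454,-.242,.0135]))
E
```

```text
5.75 [ 0.45298687 -0.24476186  0.20060691] [-114.0889332    89.83467388   43.49470707] [ -6.6   6.5 -21.5  -0.1 -61.9  74.3] 0.06991911333424589
expect [309. 178.]
coaster 0.86 [311. 170.] [ 0.4623 -0.2468] 6218 4796
coaster 0.71 [365. 331.] [ 0.2346 -0.2326] 3800 1412
[ 0.4623 -0.2468]
(array([ 1.868e-01, -2.200e-03,  1.000e-04]), None)
```

View pics/w2.png

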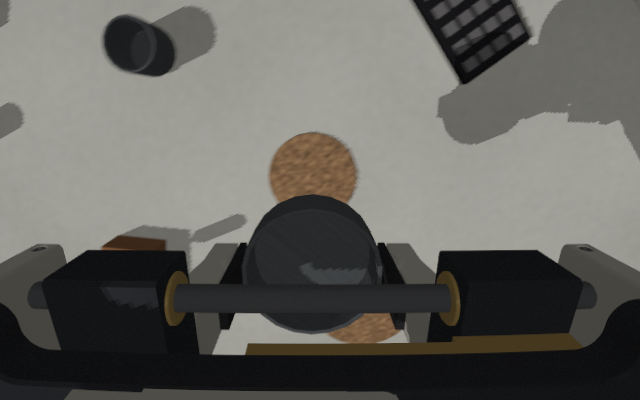

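The wrist view shows the dish level in the fingers and the coaster partly hidden at about (313,177). I'll fit a circle to its visible edge.

```bash
cat >> h.py <<'E'
def circ(n,mask,z,r,sel,C):
    from scipy.optimize import least_squares
    c=max(cv2.findContours(mask.astype(np.uint8),cv2.RETR_EXTERNAL,cv2.CHAIN_APPROX_NONE)[0],key=len)[:,0]
    P=np.array([ray(n,p,z,C)[:2] for p in c if sel(p)])
    s=least_squares(lambda v:np.hypot(*(P-v).T)-r,P.mean(0)+[-.01,0],loss='soft_l1',f_scale=.001); return s.x.round(4),np.abs(s.fun).mean().round(4)
E
python3 - <<'E'
from h import *
ctrl.snapshot('wrist'); C=cal('wrist')
for rr in ctrl.cut_out('wrist','coaster'):
    if rr['pixel'][1]<200: print(circ('wrist',rr['pixels'],.004,.05,lambda p:p[1]<185,C))
print(ray('wrist',[313.5,177],.004,C), C[3], pose()[0])
ctrl.snapshot('top'); C=cal('top')
for rr in ctrl.cut_out('top','coaster'): print(np.round(rr['pixel']),circ('top',rr['pixels'],.004,.05,lambda p:1,C))
E
```

```text
(array([ 0.453 , -0.2419]), np.float64(0.0008))
[ 0.45410525 -0.24601611  0.004     ] [-0.05192934  0.46001519  0.51634631] [ 0.45320468 -0.24252754  0.20032105]
[415. 297.] (array([ 0.2842, -0.2672]), np.float64(0.0107))
[407. 244.] (array([ 0.3895, -0.2452]), np.float64(0.0127))
```

Call:
drive_tool(plan=[[[0.03,0,0],[0,0,0],0.7],[[0.07,0,0],[0,0,0],0.7],[[0.11,0,0],[0,0,0],0.7],[[0.14,0,0],[0,0,0],0.7],[[0.16,0,0],[0,0,0],0.7],[[0.17,0,0],[0,0,0],0.7],[[0.178,0,0],[0,0,0],0.7],[[0.183,0,0],[0,0,0],0.7],[[0.186,0,0],[0,0,0],0.7],[[0.1878,0,0],[0,0,0],0.7],[[0.1878,0,0],[0,0,0],0.7],[[0.1878,0,0],[0,0,0],0.7]])

```text
clock: 7.05
tool_pos: [0.4546, -0.2413, 0.0134]
orientation: [-128.6, 89.8, 29.1]
force: [-0.3, -0.4, -1.1]
opening: 0.0695
```

Call:
drive_tool(plan=[[[0.001,0,0],[0,0,0],0.7],[[0.0015,0,0],[0,0,0],0.7],[[0.0015,0,0],[0,0,0],0.7],[[0.0015,0,0],[0,0,0],0.85],[[0.0015,0,0],[0,0,0],1],[[0.0015,0,0],[0,0,0],1],[[0.0015,0,0],[0,0,0],1],[[0.0015,0,0],[0,0,0],1],[[-0.01,0,0],[0,0,0],1],[[-0.03,0,0],[0,0,0],1],[[-0.06,0,0],[0,0,0],1],[[-0.1,0,0],[0,0,0],1],[[-0.14,0,0],[0,0,0],1],[[-0.14,0,0],[0,0,0],1],[[-0.14,0,0],[0,0,0],1],[[-0.14,0,0],[0,0,0],1]])

```text
clock: 8.38
tool_pos: [0.4538, -0.2414, 0.1534]
orientation: [-128.1, 89.7, 29.6]
force: [0.2, 0.4, -0.0]
opening: 0.0877
```

```bash
python3 - <<'E'
from h import *
print(wfit('dish',.004,.026,.035,(.4545,-.2415),'w3'))
C=cal('wrist')
for rr in ctrl.cut_out('wrist','coaster')[:2]: 
    m=rr['pixels']; h=cv2.convexHull(np.argwhere(m)[:,::-1].astype(np.int32)); M=np.zeros((400,640),np.uint8); cv2.fillConvexPoly(M,h,1)
    print(np.round(rr['pixel']), circ('wrist',M,.004,.05,lambda p:p[1]<250,C))
print(totool([.641,-.141,.16]))
E
```

```text
expect [311. 192.]
dish 0.68 [316. 192.] [ 0.4543 -0.2415] 4746 4658
[ 0.4543 -0.2415]h.py:51: RuntimeWarning: Mean of empty slice.
  s=least_squares(lambda v:np.hypot(*(P-v).T)-r,P.mean(0)+[-.01,0],loss='soft_l1',f_scale=.001); return s.x.round(4),np.abs(s.fun).mean().round(4)
  ret = ret.dtype.type(ret / rcount)
Traceback (most recent call last):
  File "h.py", line 51, in circ
    s=least_squares(lambda v:np.hypot(*(P-v).T)-r,P.mean(0)+[-.01,0],loss='soft_l1',f_scale=.001); return s.x.round(4),np.abs(s.fun).mean().round(4)
ValueError: Initial guess is outside of provided bounds
```

View pics/w3o.png

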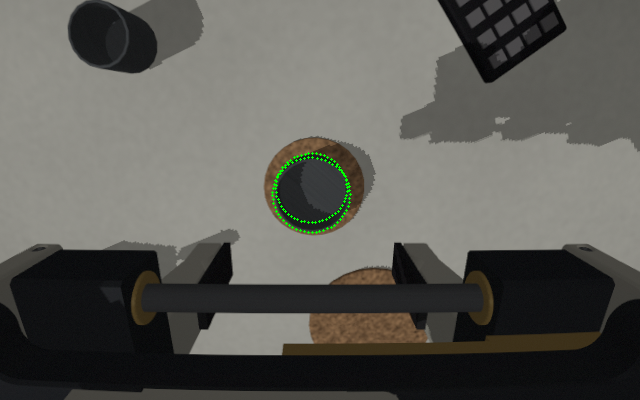

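The dish is centred on the coaster, with its base centre at about (312,187) and the coaster at (314,186), so step 1 is done. Now above the cup.

Call:
drive_tool(plan=[[[-0.007,-0.164,-0.135],[0,0,0],1],[[-0.007,-0.164,-0.135],[0,0,0],1],[[-0.007,-0.164,-0.135],[0,0,0],1],[[-0.007,-0.164,-0.135],[0,0,0],1],[[-0.007,-0.164,-0.135],[0,0,0],1],[[-0.007,-0.164,-0.135],[0,0,0],1],[[-0.007,-0.164,-0.135],[0,0,0],1],[[-0.007,-0.164,-0.135],[0,0,0],1],[[-0.007,-0.164,-0.135],[0,0,0],1],[[-0.007,-0.164,-0.135],[0,0,0],1]])

```text
clock: 9.37
tool_pos: [0.6392, -0.1416, 0.1594]
orientation: [-77.3, 89.9, 80.4]
force: [0.0, 0.2, 0.6]
opening: 0.0874
```

```bash
python3 - <<'E'
from h import *
xy=wfit('cup',0,.048,.025,(.641,-.141),'w4')
print(xy,totool([*xy,.027]))
E
```

```text
expect [310. 191.]
cup 0.93 [308. 195.] [ 0.6415 -0.1407] 2913 2841
[ 0.6415 -0.1407] (array([ 0.133 , -0.0011, -0.0013]), None)
```

View pics/w4o.png

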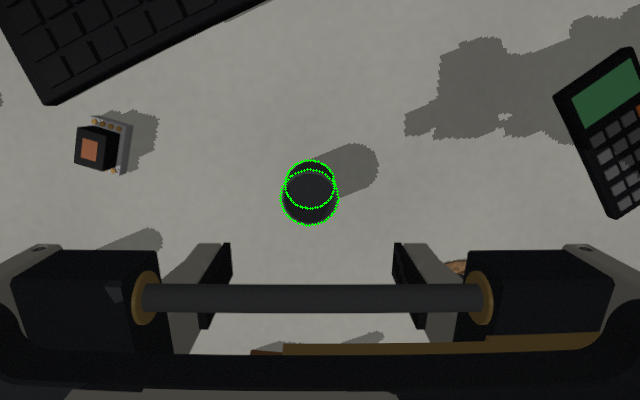

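The cup is at (310,192) with a good fit. Descend and grip it near the rim.

Call:
drive_tool(plan=[[[0.04,-0.001,-0.001],[0,0,0],1],[[0.08,-0.001,-0.001],[0,0,0],1],[[0.11,-0.001,-0.001],[0,0,0],1],[[0.125,-0.001,-0.001],[0,0,0],1],[[0.133,-0.001,-0.001],[0,0,0],1],[[0.133,-0.001,-0.001],[0,0,0],1],[[0.133,-0.001,-0.001],[0,0,0],0.45],[[0.133,-0.001,-0.001],[0,0,0],0.45],[[0.133,-0.001,-0.001],[0,0,0],0.45],[[0.133,-0.001,-0.001],[0,0,0],0.45],[[0.133,-0.001,-0.001],[0,0,0],0.45],[[0.133,-0.001,-0.001],[0,0,0],0.45],[[0.133,-0.001,-0.001],[0,0,0],0.45],[[0.133,-0.001,-0.001],[0,0,0],0.45]])

```text
clock: 10.63
tool_pos: [0.6414, -0.1407, 0.0275]
orientation: [-109.6, 89.8, 48.1]
force: [-0.7, 1.1, 4.0]
opening: 0.0501
```

```bash
python3 - <<'E'
from h import *
print(pose()[0],totool([.4545,-.2415,.10]))
E
```

```text
[ 0.6413914  -0.14066178  0.02751098] (array([-0.0732,  0.164 ,  0.1345]), None)
```

Call:
drive_tool(plan=[[[-0.01,0,0],[0,0,0],0.45],[[-0.03,0,0],[0,0,0],0.45],[[-0.06,0,0],[0,0,0],0.45],[[-0.09,0,0],[0,0,0],0.45],[[-0.09,0.025,0.02],[0,0,0],0.45],[[-0.09,0.05,0.041],[0,0,0],0.45],[[-0.09,0.075,0.062],[0,0,0],0.45],[[-0.09,0.1,0.082],[0,0,0],0.45],[[-0.09,0.125,0.103],[0,0,0],0.45],[[-0.09,0.15,0.123],[0,0,0],0.45],[[-0.09,0.164,0.1345],[0,0,0],0.45],[[-0.09,0.164,0.1345],[0,0,0],0.45],[[-0.09,0.164,0.1345],[0,0,0],0.45],[[-0.09,0.164,0.1345],[0,0,0],0.45],[[-0.09,0.164,0.1345],[0,0,0],0.45]])

```text
clock: 11.88
tool_pos: [0.4554, -0.2413, 0.117]
orientation: [-116.7, 89.8, 41.0]
force: [0.1, 0.3, -1.6]
opening: 0.0498
```

```bash
python3 - <<'E'
from h import *
print(pose()[0],totool([.4545,-.2415,.034]),ctrl.get_obs()['opening']); im=snap('wrist','w5'); C=cal('wrist')
for k in ['dish','cup']:
    for rr in ctrl.cut_out('wrist',k)[:2]: print(k,rr['confidence'],np.round(rr['pixel']),rr['pixels'].sum())
p=pose()[0]
for c,Z,r,x in [((0,255,0),.03,.035,(.4545,-.2415)),((0,0,255),p[2]+.0205,.025,p[:2])]:
    for q in proj('wrist',cyl(*x,Z,Z,r),C): cv2.circle(im,tuple(int(v) for v in q),1,c,-1)
cv2.imwrite('pics/w5o.png',im)
E
```

```text
[ 0.45537356 -0.24131283  0.11702424] (array([0.083 , 0.0008, 0.0009]), None) 0.049827820941819964
dish 0.92 [315. 189.] 3327
cup 0.98 [310. 252.] 7074
```

View pics/w5o.png

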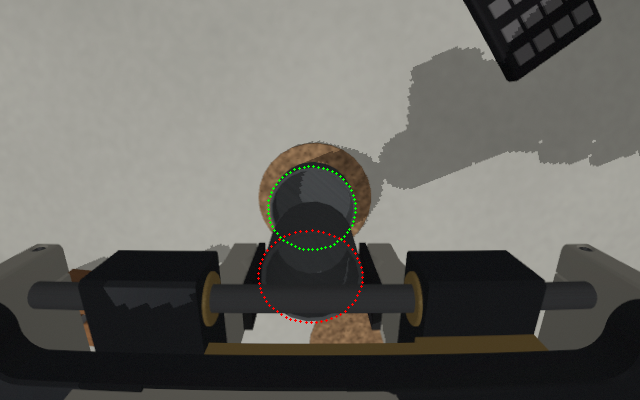

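The dish outline matches the green circle, and the cup is centred in the fingers. I'll lower it into the dish.

Call:
drive_tool(plan=[[[0.02,0.001,0.001],[0,0,0],0.45],[[0.045,0.001,0.001],[0,0,0],0.45],[[0.06,0.001,0.001],[0,0,0],0.45],[[0.07,0.001,0.001],[0,0,0],0.45],[[0.076,0.001,0.001],[0,0,0],0.45],[[0.08,0.001,0.001],[0,0,0],0.45],[[0.082,0.001,0.001],[0,0,0],0.45],[[0.083,0.001,0.001],[0,0,0],0.45],[[0.083,0.001,0.001],[0,0,0],0.45],[[0.083,0.001,0.001],[0,0,0],0.45]])

```text
clock: 12.87
tool_pos: [0.4544, -0.2416, 0.0343]
orientation: [-120.2, 89.8, 37.5]
force: [-0.4, -0.3, -2.2]
opening: 0.0498
```

Call:
drive_tool(plan=[[[0.0008,0,0],[0,0,0],0.45],[[0.001,0,0],[0,0,0],0.45],[[0.001,0,0],[0,0,0],0.5],[[0.001,0,0],[0,0,0],0.7],[[0.001,0,0],[0,0,0],0.85],[[0.001,0,0],[0,0,0],0.9],[[0.001,0,0],[0,0,0],0.9],[[-0.01,0,0],[0,0,0],0.9],[[-0.03,0,0],[0,0,0],0.9],[[-0.06,0,0],[0,0,0],1],[[-0.1,0,0],[0,0,0],1],[[-0.13,0,0],[0,0,0],1],[[-0.13,0,0],[0,0,0],1],[[-0.13,0,0],[0,0,0],1],[[-0.13,0,0],[0,0,0],1]])

```text
clock: 14.12
tool_pos: [0.4536, -0.2417, 0.164]
orientation: [-115.5, 89.8, 42.2]
force: [0.2, -0.0, -0.5]
opening: 0.0877
```

```bash
python3 - <<'E'
from h import *
xy=wfit('cup',.0065,.048,.025,(.4545,-.2415),'w6')
C=cal('wrist'); im=cv2.imread('pics/w6.png')
for c,Z,r,x in [((0,255,0),.03,.035,(.4545,-.2415)),((0,0,255),.0545,.025,(.4545,-.2415))]:
    for q in proj('wrist',cyl(*x,Z,Z,r),C): cv2.circle(im,tuple(int(v) for v in q),1,c,-1)
cv2.imwrite('pics/w6c.png',cv2.resize(im[120:270,200:430],(690,450)))
print(totool([.6495,.112,.17]))
E
```

```text
expect [311. 193.]
cup 0.89 [309. 197.] [ 0.4547 -0.2421] 2948 2852
(array([-0.0057, -0.4018, -0.0475]), None)
```

View pics/w6c.png

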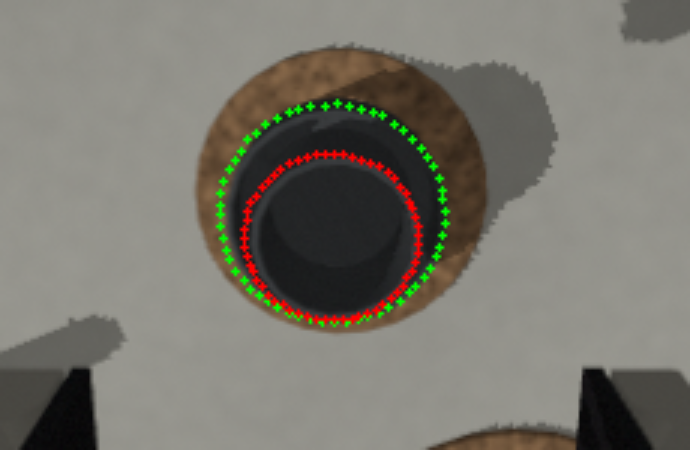

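The cup's rim sits inside the dish, at about (311,197) in the full image, upright and clear all round. Now to the tube.

Call:
drive_tool(plan=[[[-0.02,-0.402,-0.0475],[0,0,0],1],[[-0.02,-0.402,-0.0475],[0,0,0],1],[[-0.02,-0.402,-0.0475],[0,0,0],1],[[-0.02,-0.402,-0.0475],[0,0,0],1],[[-0.02,-0.402,-0.0475],[0,0,0],1],[[-0.02,-0.402,-0.0475],[0,0,0],1],[[-0.02,-0.402,-0.0475],[0,0,0],1],[[-0.02,-0.402,-0.0475],[0,0,0],1],[[-0.02,-0.402,-0.0475],[0,0,0],1],[[-0.02,-0.402,-0.0475],[0,0,0],1],[[-0.02,-0.402,-0.0475],[0,0,0],1],[[-0.02,-0.402,-0.0475],[0,0,0],1],[[-0.02,-0.402,-0.0475],[0,0,0],1],[[-0.02,-0.402,-0.0475],[0,0,0],1]])

```text
clock: 15.38
tool_pos: [0.6488, 0.1113, 0.1833]
orientation: [-46.4, 89.9, 111.3]
force: [-0.1, 0.7, -0.2]
opening: 0.0875
```

```bash
python3 - <<'E'
from h import *
xy=wfit('tube',0,.07,.015,(.6495,.112),'w7')
print(xy,pose()[0],totool([*xy,.049]))
E
```

```text
expect [310. 189.]
tube 0.59 [306. 191.] [0.6514 0.1132] 1306 1254
[0.6514 0.1132] [0.64908219 0.11114443 0.1841372 ] (array([ 0.1351, -0.0024, -0.0014]), None)
```

View pics/w7o.png

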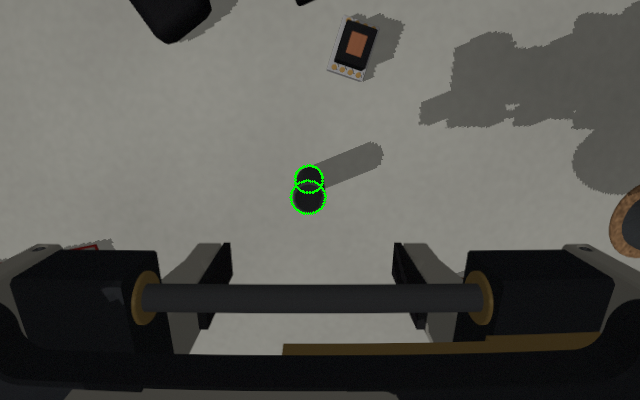

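The tube is at (308,189) with a good fit. Descend and grip near the rim.

Call:
drive_tool(plan=[[[0.04,-0.0024,-0.0014],[0,0,0],1],[[0.08,-0.0024,-0.0014],[0,0,0],1],[[0.11,-0.0024,-0.0014],[0,0,0],1],[[0.125,-0.0024,-0.0014],[0,0,0],1],[[0.135,-0.0024,-0.0014],[0,0,0],0.8],[[0.135,-0.0024,-0.0014],[0,0,0],0.6],[[0.135,-0.0024,-0.0014],[0,0,0],0.5],[[0.135,-0.0024,-0.0014],[0,0,0],0.4],[[0.135,-0.0024,-0.0014],[0,0,0],0.25],[[0.135,-0.0024,-0.0014],[0,0,0],0.25],[[0.135,-0.0024,-0.0014],[0,0,0],0.25],[[0.135,-0.0024,-0.0014],[0,0,0],0.25],[[0.135,-0.0024,-0.0014],[0,0,0],0.25],[[0.135,-0.0024,-0.0014],[0,0,0],0.25]])

```text
clock: 16.65
tool_pos: [0.6515, 0.1132, 0.0494]
orientation: [-83.5, 89.8, 74.1]
force: [-0.9, -0.1, 1.3]
opening: 0.0285
```

```bash
python3 - <<'E'
from h import *
print(pose()[0],totool([.4547,-.242,.16]),ctrl.get_obs()['opening'])
E
```

```text
[0.65146652 0.11324878 0.04937871] (array([-0.1118,  0.4031,  0.0469]), None) 0.028470858886184724
```

Call:
drive_tool(plan=[[[0,0,0],[0,0,0],0.25],[[0,0,0],[0,0,0],0.25],[[-0.005,0,0],[0,0,0],0.25],[[-0.01,0,0],[0,0,0],0.25],[[-0.01,0,0],[0,0,0],0.25]])

```text
clock: 17.07
tool_pos: [0.6522, 0.1134, 0.0607]
orientation: [-103.7, 89.8, 54.0]
force: [-0.6, -0.4, 0.2]
opening: 0.028
```

```bash
python3 - <<'E'
from h import *
a=snap('wrist','w8'); b=snap('side','s8')
cv2.imwrite('pics/c8.png',np.hstack([a[150:350,190:430],cv2.resize(b[110:210,280:400],(240,200))]).repeat(1,0))
o=ctrl.get_obs(); print(o['opening'],o['tool_pos'],o['orientation'])
E
```

```text
0.028648198520116075 [0.65167941 0.11335977 0.05981983] [-92.86632909  89.79969247  64.78480272]
```

View pics/c8.png

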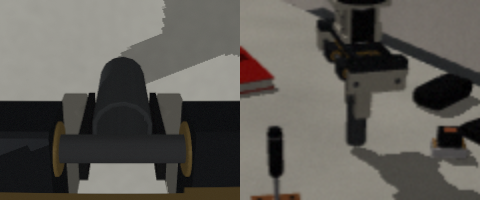

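The tube is held straight between the pads and is vertical in both views. Opening reads 28.6 mm, which is a small squeeze. Carry it over the cup.

Call:
drive_tool(plan=[[[-0.03,0,0],[0,0,0],0.25],[[-0.06,0,0],[0,0,0],0.25],[[-0.09,0,0],[0,0,0],0.25],[[-0.12,0.02,0.002],[0,0,0],0.25],[[-0.14,0.045,0.005],[0,0,0],0.25],[[-0.14,0.08,0.009],[0,0,0],0.25],[[-0.14,0.115,0.013],[0,0,0],0.25],[[-0.14,0.15,0.017],[0,0,0],0.25],[[-0.14,0.185,0.021],[0,0,0],0.25],[[-0.14,0.22,0.025],[0,0,0],0.25],[[-0.14,0.255,0.029],[0,0,0],0.25],[[-0.14,0.29,0.034],[0,0,0],0.25],[[-0.14,0.325,0.038],[0,0,0],0.25],[[-0.14,0.355,0.042],[0,0,0],0.25],[[-0.14,0.38,0.045],[0,0,0],0.25],[[-0.14,0.403,0.047],[0,0,0],0.25],[[-0.11,0.403,0.047],[0,0,0],0.25],[[-0.09,0.403,0.047],[0,0,0],0.25],[[-0.08,0.403,0.047],[0,0,0],0.25],[[-0.08,0.403,0.047],[0,0,0],0.25]])

```text
clock: 18.83
tool_pos: [0.4532, -0.2415, 0.1363]
orientation: [-34.5, 89.7, 123.1]
force: [0.5, -0.5, -0.8]
opening: 0.0284
```

```bash
python3 - <<'E'
from h import *
print(pose()[0],totool([.4547,-.242,.0585]),ctrl.get_obs()['opening']); im=snap('wrist','w9'); C=cal('wrist')
p=pose()[0]
for c,Z,r,x in [((0,255,0),.03,.035,(.4545,-.2415)),((255,255,0),.0545,.025,(.4547,-.242)),((0,0,255),p[2]-.0494,.015,p[:2])]:
    for q in proj('wrist',cyl(*x,Z,Z,r),C)[:60:2]: cv2.circle(im,tuple(int(v) for v in q),0,c,-1)
cv2.imwrite('pics/w9c.png',cv2.resize(im[120:330,200:430],(690,630))[:600])
E
```

```text
[ 0.45321271 -0.24147944  0.1362707 ] (array([ 0.0778,  0.0001, -0.0019]), None) 0.028413880160701344
```

View pics/w9c.png

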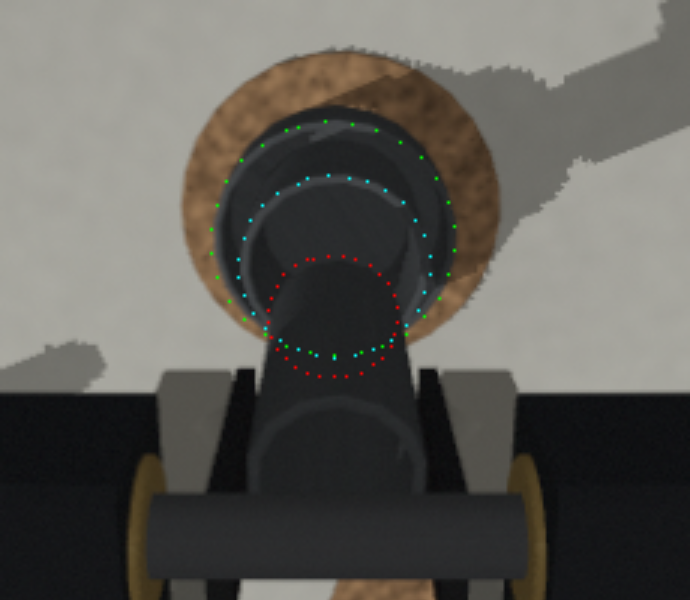

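The tube's foot (red) and the cup rim (cyan) match the drawn circles. Lower it into the cup.

Call:
drive_tool(plan=[[[0.01,0,-0.0018],[0,0,0],0.25],[[0.025,0,-0.0018],[0,0,0],0.25],[[0.04,0,-0.0018],[0,0,0],0.25],[[0.053,0,-0.0018],[0,0,0],0.25],[[0.063,0,-0.0018],[0,0,0],0.25],[[0.07,0,-0.0018],[0,0,0],0.25],[[0.074,0,-0.0018],[0,0,0],0.25],[[0.0765,0,-0.0018],[0,0,0],0.25],[[0.0775,0,-0.0018],[0,0,0],0.25],[[0.0775,0,-0.0018],[0,0,0],0.25],[[0.0775,0,-0.0018],[0,0,0],0.25]])

```text
clock: 19.8
tool_pos: [0.4563, -0.2422, 0.0608]
orientation: [-69.5, 89.8, 88.2]
force: [-0.2, -0.3, -0.9]
opening: 0.0287
```

Call:
drive_tool(plan=[[[0.001,0,0.001],[0,0,0],0.25],[[0.002,0,0.001],[0,0,0],0.25],[[0.002,0,0.001],[0,0,0],0.25],[[0.002,0,0.001],[0,0,0],0.25]])

```text
clock: 20.13
tool_pos: [0.4554, -0.2418, 0.0589]
orientation: [-74.5, 89.8, 83.1]
force: [-0.5, -0.5, -1.5]
opening: 0.0282
```

Call:
drive_tool(plan=[[[0.001,0,0],[0,0,0],0.25],[[0.001,0,0],[0,0,0],0.25],[[0.001,0,0],[0,0,0],0.35],[[0.001,0,0],[0,0,0],0.45],[[0.001,0,0],[0,0,0],0.6],[[0.001,0,0],[0,0,0],0.6],[[0.001,0,0],[0,0,0],0.6],[[-0.01,0,0],[0,0,0],0.6],[[-0.03,0,0],[0,0,0],0.6],[[-0.06,0,0],[0,0,0],0.6],[[-0.1,0,0],[0,0,0],0.6],[[-0.13,0,0],[0,0,0],0.6],[[-0.13,0,0],[0,0,0],0.6],[[-0.13,0,0],[0,0,0],0.6],[[-0.13,0,0],[0,0,0],0.6]])

```text
clock: 21.38
tool_pos: [0.455, -0.242, 0.1887]
orientation: [-73.0, 89.8, 84.7]
force: [-0.4, -0.6, -0.9]
opening: 0.0526
```

```bash
python3 - <<'E'
from h import *
xy=wfit('tube',.009,.07,.015,(.4547,-.242),'w10')
C=cal('wrist'); im=cv2.imread('pics/w10.png')
for c,Z,r,x in [((0,255,0),.03,.035,(.4545,-.2415)),((255,255,0),.0545,.025,(.4547,-.242)),((0,0,255),.079,.015,(.4547,-.242))]:
    for q in proj('wrist',cyl(*x,Z,Z,r),C)[:60:2]: cv2.circle(im,tuple(int(v) for v in q),0,c,-1)
cv2.imwrite('pics/w10c.png',cv2.resize(im[120:270,200:430],(690,450)))
snap('side','s10')
for rr in ctrl.cut_out('side','tube')[:2]: print(rr['confidence'],rr['pixel'],fit('side',rr['pixels'],.055,.079,.015,(.4547,-.242)))
print(pose()[0],totool([.439,-.003,.22]))
E
```

```text
expect [312. 191.]
tube 0.92 [309. 195.] [ 0.4549 -0.2416] 1347 1304
0.89 [373.3, 251.7] (array([ 0.4524, -0.2424]), 276, 319)
0.3 [297.1, 184.9] (array([0.4741, 0.0544]), 153, 220)
[ 0.45473098 -0.24208655  0.18773629] (array([-0.0314, -0.2153,  0.1055]), None)
```

View pics/w10c.png

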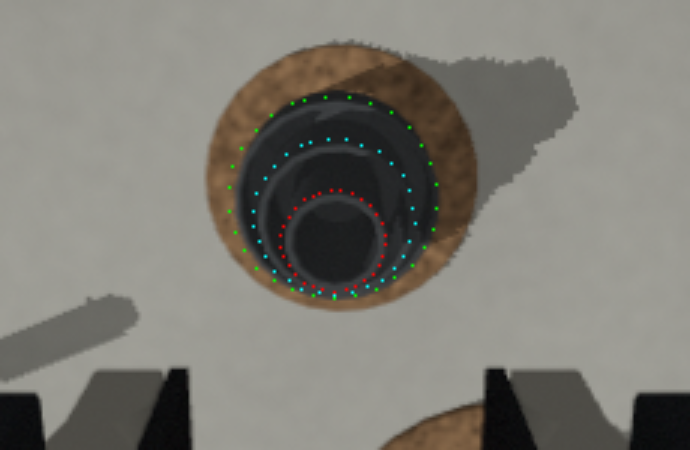

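All three are nested and upright, with rims where predicted, so step 3 is done. Now above the screwdriver.

Call:
drive_tool(plan=[[[-0.032,-0.215,0.1055],[0,0,0],0.6],[[-0.032,-0.215,0.1055],[0,0,0],0.6],[[-0.032,-0.215,0.1055],[0,0,0],0.6],[[-0.032,-0.215,0.1055],[0,0,0],0.6],[[-0.032,-0.215,0.1055],[0,0,0],0.6],[[-0.032,-0.215,0.1055],[0,0,0],0.6],[[-0.032,-0.215,0.1055],[0,0,0],0.6],[[-0.032,-0.215,0.1055],[0,0,0],0.6],[[-0.032,-0.215,0.1055],[0,0,0],0.6],[[-0.032,-0.215,0.1055],[0,0,0],0.6],[[-0.032,-0.215,0.1055],[0,0,0],0.6]])

```text
clock: 22.5
tool_pos: [0.4387, -0.0043, 0.2201]
orientation: [-21.4, 89.8, 136.1]
force: [-0.1, -0.1, 0.4]
opening: 0.0527
```

```bash
python3 - <<'E'
from h import *
xy=wfit('screwdriver',.079,.06,.009,(.439,-.003),'w11')
C=cal('wrist'); 
for rr in ctrl.cut_out('wrist','stand')[:1]: print('stand',rr['confidence'],rr['pixel'],rr['pixels'].sum())
for k in ['screwdriver','stand']:
  for rr in ctrl.landmark_of('wrist',k)[:1]: print(k,rr, ray('wrist',rr['pixel'],.005 if k=='screwdriver' else 0,C))
if xy is not None: print(xy,pose()[0],totool([*xy,.092]))
E
```

```text
expect [310. 200.]
screwdriver 0.64 [317. 201.] [ 0.4392 -0.008 ] 750 671
stand 0.78 [312.1, 170.7] 2688
screwdriver {'pixel': [315.6, 173.5], 'confidence': 0.93} [ 0.43797476 -0.0091391   0.005     ]
stand {'pixel': [313.3, 172.6], 'confidence': 0.74} [ 0.43902068 -0.00666009  0.        ]
[ 0.4392 -0.008 ] [ 0.43888538 -0.0038539   0.22044762] (array([ 0.1284,  0.004 , -0.0023]), None)
```

```bash
python3 - <<'E'
import cv2,os
f='pics/w11o.png' if os.path.exists('pics/w11o.png') else 'pics/w11.png'
cv2.imwrite('pics/w11c.png',cv2.resize(cv2.imread(f)[80:340,150:480],(660,520)))
E
```

```text
(no output)
```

View pics/w11c.png

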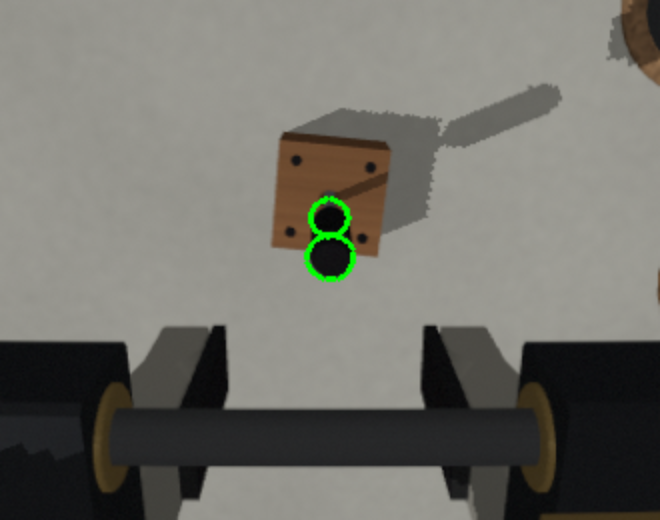

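The handle is at about (315,208), and the fitted circles cover it. Descend and grip the handle.

Call:
drive_tool(plan=[[[0.02,0.004,-0.002],[0,0,0],0.6],[[0.05,0.004,-0.002],[0,0,0],0.6],[[0.085,0.004,-0.002],[0,0,0],0.6],[[0.11,0.004,-0.002],[0,0,0],0.6],[[0.122,0.004,-0.002],[0,0,0],0.6],[[0.128,0.004,-0.002],[0,0,0],0.6],[[0.128,0.004,-0.002],[0,0,0],0.45],[[0.128,0.004,-0.002],[0,0,0],0.35],[[0.128,0.004,-0.002],[0,0,0],0.28],[[0.128,0.004,-0.002],[0,0,0],0.22],[[0.128,0.004,-0.002],[0,0,0],0.1],[[0.128,0.004,-0.002],[0,0,0],0.1],[[0.128,0.004,-0.002],[0,0,0],0.1],[[0.128,0.004,-0.002],[0,0,0],0.1],[[0.128,0.004,-0.002],[0,0,0],0.1]])

```text
clock: 24.0
tool_pos: [0.4394, -0.0078, 0.0929]
orientation: [-49.1, 89.8, 108.5]
force: [-0.8, 0.3, 6.6]
opening: 0.0177
```

```bash
python3 - <<'E'
from h import *
print(pose()[0],totool([.4549,-.2418,.20]),ctrl.get_obs()['opening'])
E
```

```text
[ 0.43943565 -0.00777492  0.09293796] (array([-0.1079,  0.2102, -0.1032]), None) 0.017747109626482977
```

Call:
drive_tool(plan=[[[-0.01,0,0],[0,0,0],0.1],[[-0.03,0,0],[0,0,0],0.1],[[-0.06,0,0],[0,0,0],0.1],[[-0.09,0,0],[0,0,0],0.1],[[-0.108,0,0],[0,0,0],0.1],[[-0.108,0.02,-0.01],[0,0,0],0.1],[[-0.108,0.05,-0.024],[0,0,0],0.1],[[-0.108,0.08,-0.039],[0,0,0],0.1],[[-0.108,0.11,-0.054],[0,0,0],0.1],[[-0.108,0.14,-0.069],[0,0,0],0.1],[[-0.108,0.17,-0.083],[0,0,0],0.1],[[-0.108,0.19,-0.093],[0,0,0],0.1],[[-0.108,0.205,-0.101],[0,0,0],0.1],[[-0.108,0.21,-0.103],[0,0,0],0.1],[[-0.108,0.21,-0.103],[0,0,0],0.1],[[-0.108,0.21,-0.103],[0,0,0],0.1],[[-0.108,0.21,-0.103],[0,0,0],0.1]])

```text
clock: 25.42
tool_pos: [0.4547, -0.2407, 0.2]
orientation: [-48.8, 89.8, 108.8]
force: [-0.6, 0.6, -0.0]
opening: 0.0176
```

```bash
python3 - <<'E'
from h import *
print(pose()[0],totool([.4549,-.2418,.0994]),ctrl.get_obs()['opening']); im=snap('wrist','w12'); C=cal('wrist')
p=pose()[0]
for c,Z,r,x in [((255,255,0),.079,.015,(.4549,-.2418)),((0,0,255),p[2]-.088,.003,p[:2])]:
    for q in proj('wrist',cyl(*x,Z,Z,r),C)[:60:2]: cv2.circle(im,tuple(int(v) for v in q),0,c,-1)
cv2.imwrite('pics/w12c.png',cv2.resize(im[120:320,200:430],(690,600)))
E
```

```text
[ 0.45465022 -0.24072609  0.20002132] (array([ 0.1006,  0.0012, -0.0009]), None) 0.017620410506356692
```

View pics/w12c.png

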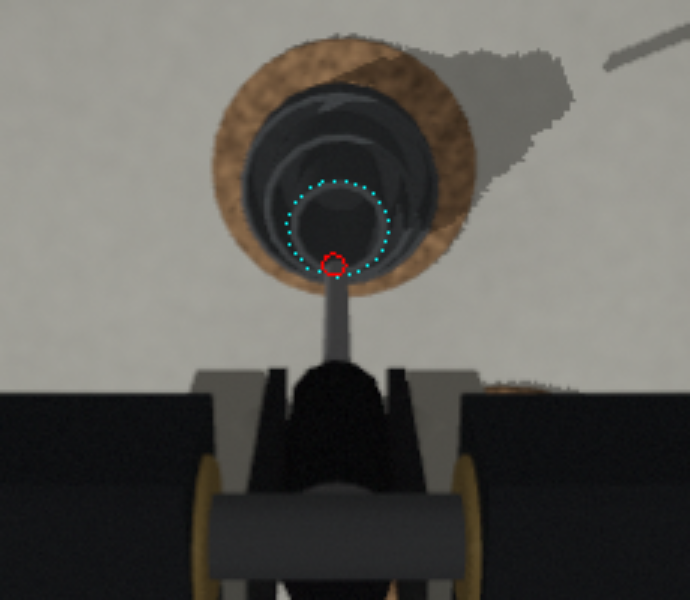

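The blade tip is at the predicted red spot, vertical, and the tube's mouth matches the cyan circle. Lower it in.

Call:
drive_tool(plan=[[[0.01,0.001,-0.001],[0,0,0],0.1],[[0.025,0.001,-0.001],[0,0,0],0.1],[[0.04,0.001,-0.001],[0,0,0],0.1],[[0.055,0.001,-0.001],[0,0,0],0.1],[[0.07,0.001,-0.001],[0,0,0],0.1],[[0.082,0.001,-0.001],[0,0,0],0.1],[[0.09,0.001,-0.001],[0,0,0],0.1],[[0.095,0.001,-0.001],[0,0,0],0.1],[[0.098,0.001,-0.001],[0,0,0],0.1],[[0.1,0.001,-0.001],[0,0,0],0.1],[[0.1,0.001,-0.001],[0,0,0],0.1],[[0.1,0.001,-0.001],[0,0,0],0.1],[[0.1,0.001,-0.001],[0,0,0],0.1]])

```text
clock: 26.55
tool_pos: [0.4556, -0.2416, 0.1007]
orientation: [-67.4, 89.8, 90.2]
force: [0.7, 0.7, -0.4]
opening: 0.0171
```

Call:
drive_tool(plan=[[[0.001,0,0.0005],[0,0,0],0.1],[[0.0015,0,0.0005],[0,0,0],0.1],[[0.0015,0,0.0005],[0,0,0],0.1],[[0.0015,0,0.0005],[0,0,0],0.1]])

```text
clock: 26.88
tool_pos: [0.4554, -0.2416, 0.0996]
orientation: [-79.2, 89.8, 78.5]
force: [0.4, -0.5, 1.7]
opening: 0.0176
```

Call:
drive_tool(plan=[[[0,0,0],[0,0,0],0.2],[[0,0,0],[0,0,0],0.22],[[0,0,0],[0,0,0],0.25],[[0,0,0],[0,0,0],0.3],[[0,0,0],[0,0,0],0.36],[[0,0,0],[0,0,0],0.43],[[0,0,0],[0,0,0],0.5],[[0,0,0],[0,0,0],0.6],[[0,0,0],[0,0,0],0.7],[[0,0,0],[0,0,0],0.85],[[0,0,0],[0,0,0],1],[[0,0,0],[0,0,0],1],[[0,0,0],[0,0,0],1],[[0,0,0],[0,0,0],1],[[0,0,0],[0,0,0],1],[[0,0,0],[0,0,0],1]])

```text
clock: 28.22
tool_pos: [0.4554, -0.2415, 0.0996]
orientation: [-79.0, 89.8, 78.6]
force: [0.3, -0.4, -0.3]
opening: 0.0876
```

```bash
python3 - <<'E'
from h import *
a=snap('wrist','w13'); b=snap('side','s13')
cv2.imwrite('pics/c13.png',np.hstack([a[100:340,170:460],cv2.resize(b[190:310,300:445],(290,240))]))
E
```

```text
(no output)
```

View pics/c13.png

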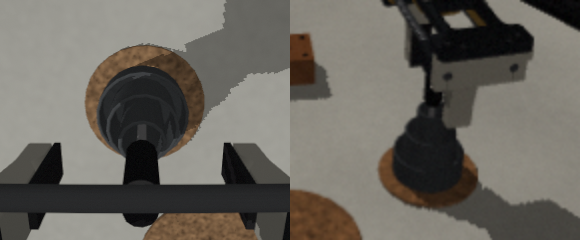

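The screwdriver is standing in the tube with clear space to both fingers. Raise straight up.

Call:
drive_tool(plan=[[[-0.01,0,0],[0,0,0],1],[[-0.03,0,0],[0,0,0],1],[[-0.06,0,0],[0,0,0],1],[[-0.09,0,0],[0,0,0],1],[[-0.12,0,0],[0,0,0],1],[[-0.14,0,0],[0,0,0],1],[[-0.14,0,0],[0,0,0],1],[[-0.14,0,0],[0,0,0],1],[[-0.14,0,0],[0,0,0],1],[[-0.14,0,0],[0,0,0],1],[[-0.14,0,0],[0,0,0],1],[[-0.14,0,0],[0,0,0],1]])

```text
clock: 29.32
tool_pos: [0.4549, -0.2419, 0.2388]
orientation: [-53.1, 89.8, 104.5]
force: [-0.0, 0.0, -0.1]
opening: 0.0874
```

```bash
python3 - <<'E'
from h import *
a=snap('wrist','w14'); b=snap('side','s14')
cv2.imwrite('pics/c14.png',np.hstack([cv2.resize(a[100:260,220:410],(380,320)),cv2.resize(b[190:310,300:445],(387,320))]))
for n,k,z in [('top','relay',0),('top','calculator',0),('top','book',0)]:
    if k=='relay': ctrl.snapshot('top')
    print(k,[(np.round(r['pixel'],0),round(r['confidence'],2)) for r in ctrl.cut_out(n,k)[:1]])
for k in ['screwdriver','tube','cup','dish']:
    print(k,[(np.round(r['pixel']),round(r['confidence'],2)) for r in ctrl.landmark_of('side',k)[:2]], proj('side',[[.455,-.242,{'screwdriver':.0115,'tube':.009,'cup':.0065,'dish':.004}[k]]]).round())
E
```

```text
relay []
calculator [(array([474., 173.]), 0.51)]
book [(array([154., 192.]), 0.72)]
screwdriver [(array([367., 274.]), 0.53)] [[369. 272.]]
tube [(array([372., 273.]), 0.55)] [[369. 273.]]
cup [(array([368., 271.]), 0.74)] [[369. 274.]]
dish [(array([368., 271.]), 0.65)] [[369. 275.]]
```

View pics/c14.png

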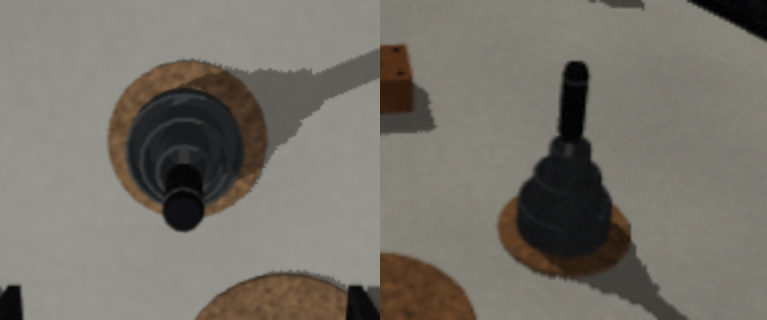

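Screwdriver stands in the tube, nearly upright, and the whole nest is centred on the coaster. Handing in.

```bash
python3 - <<'E'
from h import *
ctrl.snapshot('side'); print([(np.round(r['pixel']),round(r['confidence'],2)) for k in('relay','calculator','book') for r in ctrl.cut_out('side',k)[:1]])
print(ctrl.get_obs()['force']); print(ctrl.close_job())
E
```

```text
[(array([381., 185.]), 0.61), (array([495., 312.]), 0.93), (array([258., 151.]), 0.96)]
[-0.87823785  0.14375048 -0.82504288]
the job is handed in; nothing more can be done
None
```

The desk set is packed and handed in: dish on the 100 mm coaster, cup in the dish, tube in the cup, and screwdriver blade down in the tube. I placed them in that order, each set down and let go, and finished about 30 s into the 114 s limit.

- **Nesting:** After each placing, the wrist camera fits put the dish, cup and tube centres within about 2 mm of each other and of the coaster centre.
- **Last look:** The final wrist and side pictures show all pots upright, the screwdriver standing nearly vertical, and the gripper open about 0.1 m above the handle.
- **Relay, calculator and book:** The last side view has all three within 2–3 pixels of where they started.
- **Checks that disagreed:** The last top view did not find the relay, and it placed the calculator about 25 pixels off. I took this for the arm blocking that view, since the arm never went near either of them. The fingers also read 28.5 mm on the 30 mm tube, but it was held straight and went in cleanly.

I measured neither the screwdriver's lean nor its tip depth. Both are judged by eye from the last pictures, and by the tool height and slight contact force when I released it.

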